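# Put the violin maker's planes in the rack, in reverse order

### The arm

A 7-joint arm with a two-finger parallel gripper is mounted at the origin on the work surface. World frame = base frame: x ahead of the robot, y to its left, z up, the work surface at z = 0. Lengths are in mm, angles in rad, forces in N, time in s.
With the tool pointing down it reaches from about 400 to 875 mm from the base axis. Payload 6.5 kg.
Tool frame: the origin (TCP) lies on the centre line of the jaws, within the pads' length; the fingertips stand robot.nose_length ahead of it and the grasp point (between the pads) is the TCP (robot.nose_length is the distance from the TCP to the fingertips, in mm); z points along the fingers, y is the line along which they close (so a half turn about z gives the same grasp; the last joint's range is limited). The gripper opens to 88 mm and grips with 3 to 60 N. Pads are 18 mm wide; open, the fingers measure 123 mm over their backs; the gripper's body (75 mm by 187 mm) begins 45 mm behind the grasp point.
Start: joints at [-1.355, 0.536, -0.004, 1.538, 0.003, 1.067, -0.071], TCP at [180.75, 624.355, 257.716] pointing down, gripper open.
Joint ranges: [-2.7, 2.7], [-0.37, 2.16], [-1.27, 1.26], [0.24, 2.4], [-1.31, 4.45], [0.19, 1.91], [-2.76, 2.76]. Speed limits (rad/s): [2.39, 2.39, 3.14, 3.14, 3.14, 3.14, 3.14].

### API

Orientations are given as a unit quaternion [x, y, z, w].
In Python, from cell import robot, imaging, sign_off gives the robot as it stands.
- The arm moves only by the tool play_rows, never from a script. Its argument "moves" is a list of rows, each a list of 4 numbers: the shift along the tool's x, y, z in cm, then the turn about the tool's z in degrees. A call has 1 to 20 rows; each row is the pose to reach, as a shift and turn from the pose commanded when the call began, along the tool's axes at that moment; what a row does not reach only later rows make up. A row lasts 1/10 s, in which the tool goes at most 50 mm and 8.59 degrees, less where a joint would pass 70% of its speed; a pose out of reach is approached as far as the arm can. A call with a gripper value outside its range is refused whole. "hand" is the opening, from 0 (shut) to 1 (fully open), set as the call begins (left out, the last holds). The fingers move at their own pace and stop on an object; "squeeze" is the grip in N (left out, the last holds). Time passes only in rows, so rows that repeat a pose let the fingers close. It gives the time, the measured TCP pose, the force, the opening and the grip force at its end, in the units of the state.
- robot.get_obs(): the state, without advancing time (a new reading comes with each control period).
- imaging.read_camera(name): name is "scene" or "top" or "wrist"; returns the picture (420x560x3 uint8, red, green, blue); there is no depth.
- imaging.camera_model(name): a dict with "camera_matrix" (3x3 intrinsics, pixels), "origin" and "rotation" of the camera in the world. Camera axes: x right, y down, z forward; pixel columns grow to the right and rows downward; lengths in mm; the calibration is good to about 2 mm. A picture is of the moment at which its call begins: read the wrist's pose just before it. camera_model takes no time and is no camera call; for the wrist camera it gives the pose at the moment of the call.
- sign_off(): hands the job in; it is judged then, once.
The state is a dict: "t": time; "qpos": joint angles; "qvel": joint speeds; "joint_efforts": joint torques, N m; "tcp_pos": TCP position; "ee_rot": TCP orientation; "contact_force": force on the tool from outside, world axes, zero at the start; "wrist_torque": the same for the moment, N m; "gripper_width": opening from 0.0 (shut) to 1.0 (fully open); "gripper_force": force on a finger pad.
Only numpy, scipy, OpenCV 4.12 (cv2) and the standard library are available. Lean on these libraries where they do the work, as an engineer would, in place of code of your own. Each camera call takes 0.05 s, during which the arm holds its last target. There are 200 camera calls.

### The job

Move the four small planes from their row of pale rest blocks into the dark rack in the reverse order, so that a colleague across the bench finds them in the order you had them: the plane that stood at the left end of the row goes into the bay at the right end of the rack, the second from the left into the second bay from the right, and so on (left and right as the robot sees them). Set each plane upright in the middle of its felt bay, lying lengthwise across the rack as it lay on its rest (nose either way), and let go of all of them; do not knock over or push away the glass jar beside the rack.

Things in the scene. Friction and masses are not known exactly. Their poses are not given: they have to be found in the camera images.
- block_centre (a point): Small hand plane, the big rectangular one: 90 mm long, 34 mm wide, a round button on its nose; 0.26 kg. Wooden body 36 mm tall, flat sole; blade and wedge slope out of its top to 48 mm. Point: its centre, half-way up, 24 mm above the sole, where to grip it across its width; x along its length to the nose, z up.
- round_centre (a point): Small hand plane with round ends: 62 mm long, 30 mm wide, flat parallel sides over the middle 32 mm; 0.18 kg. Wooden body 36 mm tall, flat sole; blade and wedge slope out of its top to 48 mm. Point: its centre, half-way up, 24 mm above the sole, where to grip it across its width; x along its length to the nose, z up.
- tail_centre (a point): Small hand plane with a tail: round-ended body 44 mm long, 26 mm wide, flat sides over the middle 18 mm, behind it a thin raised tail with a ball, to 54 mm behind the centre; 0.15 kg. Wooden body 36 mm tall, flat sole; blade and wedge slope out of its top to 48 mm. Point: its centre, half-way up, 24 mm above the sole, where to grip it across its width; x along its length to the nose, z up.
- narrow_centre (a point): Small hand plane, the narrow one: 84 mm long, only 16 mm wide; 0.14 kg. Wooden body 36 mm tall, flat sole; blade and wedge slope out of its top to 48 mm. Point: its centre, half-way up, 24 mm above the sole, where to grip it across its width; x along its length to the nose, z up.
- rack: Dark wooden rack, fixed, 96 (x) by 360 mm (y), in front of or behind the row of planes. Four raised bays in a row along its y, each topped with grey felt 94 by 46 mm. Origin: centre of its underside; bay centres at x = 0, y = +126, +42, -42, -126 mm (+y: left as the robot sees it); felt 26 mm above the origin, nothing higher; gaps 38 mm wide between bays.
- jar: Small amber glass jar with a black lid, 44 mm across, 62 mm high, loose, on the bench beyond the rack's left end, about 225 mm from its middle. Origin: the centre of its underside. Not to be knocked over or pushed away.
- rest_block: The pale wooden rest block, fixed, 90 mm (x) by 46 mm (y) by 14 mm high, on which the plane of block_centre stands at the start. The four rests look alike, 84 mm apart in a row along their common y (+y: left as the robot sees it) on a plywood plank; their order changes. Origin: centre of its underside, 12 mm above the bench; flat top 14 mm above that.
- rest_round: The pale wooden rest block, fixed, 90 mm (x) by 46 mm (y) by 14 mm high, on which the plane of round_centre stands at the start. The four rests look alike, 84 mm apart in a row along their common y (+y: left as the robot sees it) on a plywood plank; their order changes. Origin: centre of its underside, 12 mm above the bench; flat top 14 mm above that.
- rest_tail: The pale wooden rest block, fixed, 90 mm (x) by 46 mm (y) by 14 mm high, on which the plane of tail_centre stands at the start. The four rests look alike, 84 mm apart in a row along their common y (+y: left as the robot sees it) on a plywood plank; their order changes. Origin: centre of its underside, 12 mm above the bench; flat top 14 mm above that.
- rest_narrow: The pale wooden rest block, fixed, 90 mm (x) by 46 mm (y) by 14 mm high, on which the plane of narrow_centre stands at the start. The four rests look alike, 84 mm apart in a row along their common y (+y: left as the robot sees it) on a plywood plank; their order changes. Origin: centre of its underside, 12 mm above the bench; flat top 14 mm above that.
There are look-alikes about, which are no part of the job. What is shaped like the part that bears narrow_centre but red or yellow is not meant. What is shaped like the part that bears tail_centre but green is not meant.

How it is judged (in metres and radians):
At the end, for the whole second after the job is handed in: Every plane rests upright (0.15 rad) on the felt of the bay that mirrors its place in the start row, at rest and released: centre within 12 mm of the bay's centre along the row, 15 mm across it, 6 mm in height, and lengthwise within 0.3 rad of the rack's x, either way round (((y of any of rest_round, rest_tail, rest_narrow in the frame of rest_block below -0.21 m and y of block_centre in the frame of rack between -0.138 and -0.114 m) or (y of any of rest_round, rest_tail, rest_narrow in the frame of rest_block below -0.126 m and y of any of rest_round, rest_tail, rest_narrow in the frame of rest_block above 0.042 m and y of block_centre in the frame of rack between -0.054 and -0.03 m) or (y of any of rest_round, rest_tail, rest_narrow in the frame of rest_block above 0.126 m and y of any of rest_round, rest_tail, rest_narrow in the frame of rest_block below -0.042 m and y of block_centre in the frame of rack between 0.03 and 0.054 m) or (y of any of rest_round, rest_tail, rest_narrow in the frame of rest_block above 0.21 m and y of block_centre in the frame of rack between 0.114 and 0.138 m)) and x of block_centre in the frame of rack between -0.015 and 0.015 m and z of block_centre in the frame of rack between 0.044 and 0.056 m and angle between each of block_centre, round_centre, tail_centre, narrow_centre's own z axis and vertical below 0.15 rad and angle between the x axis of each of block_centre, round_centre, tail_centre, narrow_centre and the x axis of rack, either way round below 0.3 rad and linear speed of each of plane_block, plane_round, plane_tail, plane_narrow below 0.02 m/s and angular speed of each of plane_block, plane_round, plane_tail, plane_narrow below 0.2 rad/s and ((y of any of rest_block, rest_tail, rest_narrow in the frame of rest_round below -0.21 m and y of round_centre in the frame of rack between -0.138 and -0.114 m) or (y of any of rest_block, rest_tail, rest_narrow in the frame of rest_round below -0.126 m and y of any of rest_block, rest_tail, rest_narrow in the frame of rest_round above 0.042 m and y of round_centre in the frame of rack between -0.054 and -0.03 m) or (y of any of rest_block, rest_tail, rest_narrow in the frame of rest_round above 0.126 m and y of any of rest_block, rest_tail, rest_narrow in the frame of rest_round below -0.042 m and y of round_centre in the frame of rack between 0.03 and 0.054 m) or (y of any of rest_block, rest_tail, rest_narrow in the frame of rest_round above 0.21 m and y of round_centre in the frame of rack between 0.114 and 0.138 m)) and x of round_centre in the frame of rack between -0.015 and 0.015 m and z of round_centre in the frame of rack between 0.044 and 0.056 m and ((y of any of rest_block, rest_round, rest_narrow in the frame of rest_tail below -0.21 m and y of tail_centre in the frame of rack between -0.138 and -0.114 m) or (y of any of rest_block, rest_round, rest_narrow in the frame of rest_tail below -0.126 m and y of any of rest_block, rest_round, rest_narrow in the frame of rest_tail above 0.042 m and y of tail_centre in the frame of rack between -0.054 and -0.03 m) or (y of any of rest_block, rest_round, rest_narrow in the frame of rest_tail above 0.126 m and y of any of rest_block, rest_round, rest_narrow in the frame of rest_tail below -0.042 m and y of tail_centre in the frame of rack between 0.03 and 0.054 m) or (y of any of rest_block, rest_round, rest_narrow in the frame of rest_tail above 0.21 m and y of tail_centre in the frame of rack between 0.114 and 0.138 m)) and x of tail_centre in the frame of rack between -0.015 and 0.015 m and z of tail_centre in the frame of rack between 0.044 and 0.056 m and ((y of any of rest_block, rest_round, rest_tail in the frame of rest_narrow below -0.21 m and y of narrow_centre in the frame of rack between -0.138 and -0.114 m) or (y of any of rest_block, rest_round, rest_tail in the frame of rest_narrow below -0.126 m and y of any of rest_block, rest_round, rest_tail in the frame of rest_narrow above 0.042 m and y of narrow_centre in the frame of rack between -0.054 and -0.03 m) or (y of any of rest_block, rest_round, rest_tail in the frame of rest_narrow above 0.126 m and y of any of rest_block, rest_round, rest_tail in the frame of rest_narrow below -0.042 m and y of narrow_centre in the frame of rack between 0.03 and 0.054 m) or (y of any of rest_block, rest_round, rest_tail in the frame of rest_narrow above 0.21 m and y of narrow_centre in the frame of rack between 0.114 and 0.138 m)) and x of narrow_centre in the frame of rack between -0.015 and 0.015 m and z of narrow_centre in the frame of rack between 0.044 and 0.056 m); the robot touches nothing.
It fails at once if the glass jar was knocked over or pushed more than 40 mm (angle between jar's own z axis and vertical above 0.5 rad or distance of jar from where it was at the start of the episode above 0.04 m).
It also fails if it takes over 99 s, if anything falls off the work surface, if the arm or the gripper's body presses on something with over 40 N, if the wrist force passes 120 N, or if a joint passes its speed limit or range.

## Working session

There is one attempt and no reset: what is moved stays moved. The work goes in short steps, Python scripts to look and compute and a tool call to move; the robot and the scene stay as the last step left them, time stands still between calls to the robot, and variables do not carry over. Pictures are saved under pics/ and viewed, at most 14 in all, crops included, and the job is handed in when it is done.

Besides the shell and the picture viewer there is one more tool, called after "Call:" as name(argument=value, ...), one argument or row to a line, values as JSON. play_rows: Moves the arm, as the interface text tells. Its arguments: {"type":"object","properties":{"moves":{"type":"array"},"hand":{"type":"number"},"squeeze":{"type":"number"}},"required":["moves"]}

```bash
mkdir -p pics; ls; python3 - <<'E'
from cell import robot, imaging
import cv2
o=robot.get_obs();print(o, robot.nose_length)
for n in("scene","top"):
    cv2.imwrite(f"pics/{n}0.png",imaging.read_camera(n)[:,:,::-1]);print(n,imaging.camera_model(n))
E
```

```text
pics
{'t': 0.0, 'qpos': array([-1.35519241,  0.53715583, -0.00446541,  1.53887364,  0.00261183,
        1.06726339, -0.07117399]), 'qvel': array([-0.0001038 ,  0.00036116, -0.00045244,  0.00050393, -0.00082869,
        0.00036928, -0.00093388]), 'joint_efforts': array([-2.29575908e-04, -5.70979893e+01,  9.90950279e-01, -2.51602203e+01,
       -5.62131568e-02,  1.79123244e-02,  1.56737469e-04]), 'tcp_pos': array([180.59886979, 623.80727402, 256.84528044]), 'ee_rot': array([ 1.40373421e-01,  9.90098270e-01, -8.45156837e-04, -5.86712667e-05]), 'contact_force': array([-0.09919969,  0.29985562,  0.04481387]), 'wrist_torque': array([-0.00192306,  0.06445399, -0.00664565]), 'gripper_force': 0.0, 'gripper_width': 0.9975852280808037} 19.0
scene {'camera_matrix': array([[462.75598164,   0.        , 269.42710245],
       [  0.        , 462.75598164, 209.22441658],
       [  0.        ,   0.        ,   1.        ]]), 'origin': array([793.24495584, 398.3546845 , 857.4799059 ]), 'rotation': array([ 0.33236972,  0.90833696, -0.23866621, -0.08656087])}
top {'camera_matrix': array([[519.84807024,   0.        , 286.58772594],
       [  0.        , 519.84807024, 208.93654244],
       [  0.        ,   0.        ,   1.        ]]), 'origin': array([ 315.0666638 ,   62.89366512, 1015.7946432 ]), 'rotation': array([ 0.70727704, -0.70108644,  0.06539241, -0.06293511])}
```

View pics/top0.png

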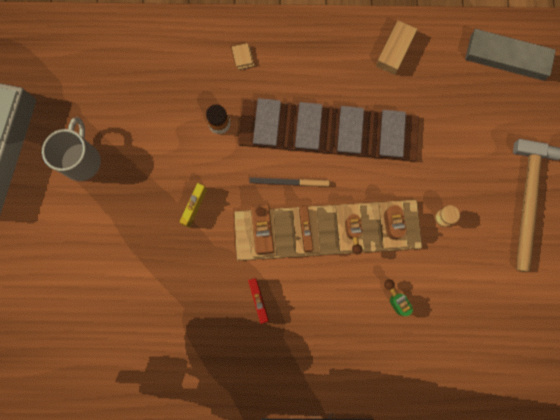

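View pics/scene0.png

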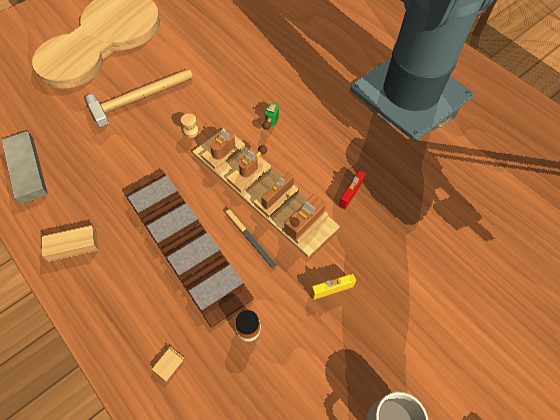

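Top view, robot at the bottom, so left is left. The row from left to right is block (262,232), narrow (305,228), tail (354,228), round (396,222), all wood-coloured and standing on the rests. The look-alikes are yellow (192,204) and red (258,300) for the narrow plane, and green (400,300) for the tail plane; colour and standing off the row rule them out. The jar is at (218,118) and the bays at (266,123), (308,127), (351,130), (393,134). I'll confirm with an enlarged crop.

```bash
cat > h.py <<'E'
import numpy as np, cv2
from scipy.spatial.transform import Rotation as R
from cell import robot, imaging
def world(m,uv,z):
    K=m["camera_matrix"];Rm=R.from_quat(m["rotation"]).as_matrix()
    d=np.c_[np.atleast_2d(uv),np.ones(len(np.atleast_2d(uv)))]@np.linalg.inv(K).T@Rm.T
    o=m["origin"];z=np.broadcast_to(z,len(d));return o+d*((z-o[2])/d[:,2])[:,None]
def project(m,P):
    Rm=R.from_quat(m["rotation"]).as_matrix();c=(np.atleast_2d(P)-m["origin"])@Rm
    q=c@m["camera_matrix"].T;return q[:,:2]/q[:,2:]
def togo(target,yaw=None):
    o=robot.get_obs();T=R.from_quat(o["ee_rot"]);d=T.inv().apply(np.array(target)-o["tcp_pos"])/10
    y=T.as_matrix()[:,1];cur=np.degrees(np.arctan2(y[1],y[0]))
    # turn about tool z (down): positive lowers world yaw
    t=None if yaw is None else -((yaw-cur+90)%180-90)
    print("shift cm",d.round(2),"turn",t,"tooly yaw",cur.round(1))
E
python3 - <<'E'
from h import *
m=imaging.camera_model("top")
im=cv2.imread("pics/top0.png");c=im[95:270,225:435];cv2.imwrite("pics/crop.png",cv2.resize(c,None,fx=3.4,fy=3.4,interpolation=cv2.INTER_CUBIC))
b=world(m,[[266,123],[308,127],[351,130],[393,134]],26);print(b.round(),np.diff(b,axis=0).round(1))
p=world(m,[[262,232],[305,228],[354,228],[396,222]],60);print(p.round());print(world(m,[[218,114]],62))
E
```

```text
[[ 671.  103.   26.]
 [ 663.   19.   26.]
 [ 658.  -67.   26.]
 [ 651. -150.   26.]] [[ -7.5 -83.9   0. ]
 [ -5.4 -85.7  -0. ]
 [ -7.5 -83.5   0. ]]
[[ 447.  106.   60.]
 [ 455.   26.   60.]
 [ 456.  -65.   60.]
 [ 468. -144.   60.]]
[[675.33791634 194.18237675  62.        ]]
```

View pics/crop.png

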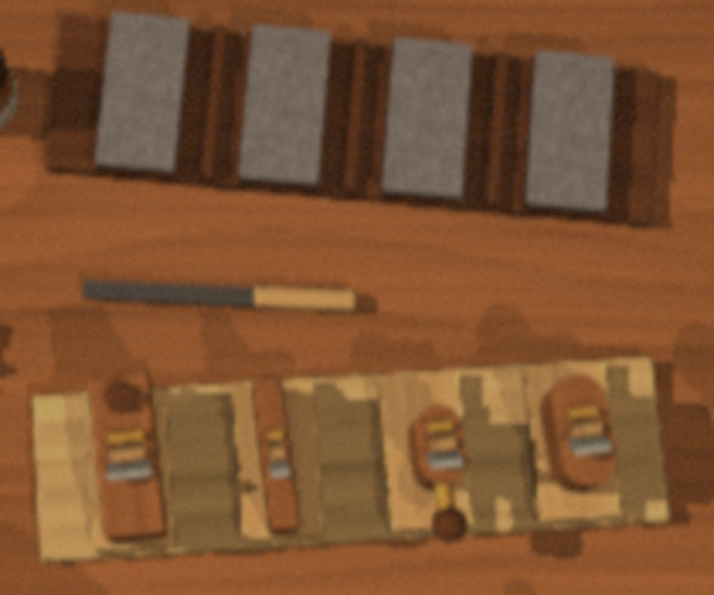

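The crop confirms the row as block (128,460), narrow (275,455), tail (437,450), round (582,432) in crop pixels. All are wood-brown on the pale plank, with felt centres at (143,92), (285,105), (428,118) and (570,131). Now I'll move over the row for a wrist look.

```bash
python3 - <<'E'
from h import *
m=imaging.camera_model("top")
uv=lambda a:np.array(a)/3.4+[225,95]
print(world(m,uv([[143,92],[285,105],[428,118],[570,131]]),26).round(1))
print(world(m,uv([[128,460],[275,455],[437,450],[582,432]]),62).round(1))
togo([470,300,260]);togo([455,-20,260],94.8)
print(imaging.camera_model("wrist"))
E
```

```text
[[ 673.   100.7   26. ]
 [ 665.8   17.3   26. ]
 [ 658.7  -66.6   26. ]
 [ 651.5 -149.6   26. ]]
[[ 449.7  104.3   62. ]
 [ 453.2   24.2   62. ]
 [ 456.8  -64.1   62. ]
 [ 467.4 -143.6   62. ]]
shift cm [-36.8  -23.06  -0.27] turn None tooly yaw 73.9
shift cm [-44.25 -54.22  -0.22] turn -20.938655062264047 tooly yaw 73.9
{'camera_matrix': array([[322.75414001,   0.        , 284.89446063],
       [  0.        , 322.75414001, 207.14413911],
       [  0.        ,   0.        ,   1.        ]]), 'origin': array([117.06951765, 643.15570433, 382.79391731]), 'rotation': array([0.79230147, 0.59569976, 0.078233  , 0.1062063 ])}
```

Call:
play_rows(
  moves=[
    [-5,-3,0,0],
    [-10,-6,0,0],
    [-15,-9,0,0],
    [-20,-12,0,-2],
    [-25,-16,0,-4],
    [-30,-20,0,-6],
    [-34,-24,0,-8],
    [-37,-28,0,-10],
    [-39,-32,0,-12],
    [-41,-36,0,-14],
    [-42,-40,0,-16],
    [-43,-44,0,-18],
    [-44,-48,0,-20],
    [-44.2,-51,0,-21],
    [-44.2,-54,0,-21],
    [-44.2,-54.2,0,-21],
    [-44.2,-54.2,0,-21],
    [-44.2,-54.2,0,-21],
  ],
)

```text
t: 1.9
tcp_pos: [454.8, -17.8, 257.7]
ee_rot: [-0.043, 0.999, 0.0, 0.0]
contact_force: [1.0, 0.5, 0.7]
gripper_width: 0.998
gripper_force: 0.0
```

```bash
python3 - <<'E'
from h import *
m=imaging.camera_model("wrist");im=imaging.read_camera("wrist");m2=imaging.camera_model("wrist")
import pickle;pickle.dump(m,open("w1.pkl","wb"))
print(robot.get_obs()["tcp_pos"],m["origin"]-m2["origin"])
cv2.imwrite("pics/w1.png",im[:,:,::-1])
P=[[449.7,104.3,62],[453.2,24.2,62],[456.8,-64.1,62],[467.4,-143.6,62]]
print(project(m,P).round())
E
```

```text
[454.88421812 -17.62798768 257.64875973] [-0.06269228 -0.18590154  0.01065305]
[[405. 193.]
 [326. 189.]
 [239. 185.]
 [160. 189.]]
```

View pics/w1.png

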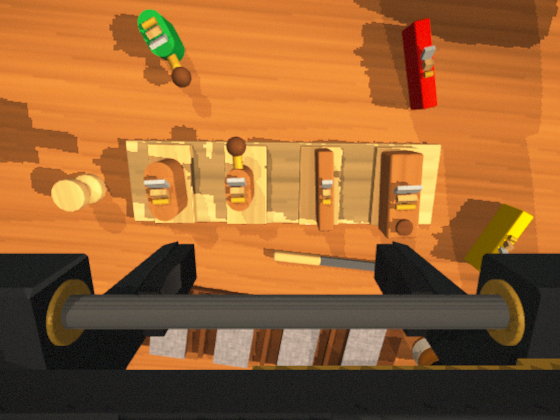

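The wrist view agrees with the projections: block (405,193), narrow (326,189), tail (239,187), round (165,189). An enlarged crop will give the exact outlines.

```bash
python3 - <<'E'
from h import *
im=cv2.imread("pics/w1.png")[130:245,125:445];cv2.imwrite("pics/w1c.png",cv2.resize(im,None,fx=2.5,fy=2.5,interpolation=cv2.INTER_CUBIC))
E
```

```text
(no output)
```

View pics/w1c.png

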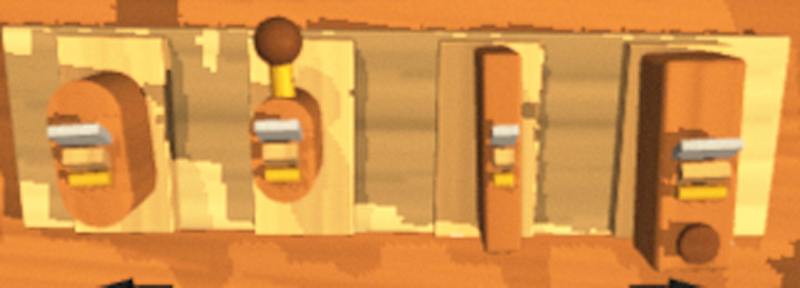

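```bash
python3 - <<'E'
from h import *
import pickle
m=pickle.load(open("w1.pkl","rb"))
uv=lambda a:np.array(a)/2.5+[125,130]
for n,e in dict(block=[[703,60],[696,265],[660,165],[742,165]],narrow=[[500,48],[504,250],[484,150],[520,150]],tail=[[283,95],[280,202],[252,150],[312,150]],round=[[92,78],[85,226],[47,150],[124,150]]).items():
    w=world(m,uv(e),62);print(n,"mid",w[:2].mean(0).round(1),w[2:].mean(0).round(1),"len",np.linalg.norm(w[1]-w[0]).round(1),np.linalg.norm(w[3]-w[2]).round(1),"yaw",np.degrees(np.arctan2(*(w[1]-w[0])[1::-1])).round(1))
pk=world(m,uv([[57,38],[355,40],[165,38],[438,42],[435,235],[626,45],[255,233],[353,235],[175,232]]),26);print("rest",pk.round(1))
togo([455,24,180],94.8)
E
```

```text
block mid [453.5 105.2  62. ] [453.1 105.8  62. ] len 86.2 33.5 yaw 8.6
narrow mid [454.9  24.2  62. ] [453.9  24.   62. ] len 84.1 14.6 yaw 8.0
tail mid [461.4 -65.4  62. ] [461.6 -65.2  62. ] len 44.5 24.4 yaw 1.2
round mid [ 470.  -143.7   62. ] [ 468.6 -144.9   62. ] len 62.3 31.3 yaw -3.4
rest [[ 428.4 -170.1   26. ]
 [ 418.   -40.5   26. ]
 [ 424.3 -123.2   26. ]
 [ 415.7   -4.3   26. ]
 [ 504.     3.    26. ]
 [ 409.9   77.7   26. ]
 [ 510.3  -80.5   26. ]
 [ 507.3  -35.    26. ]
 [ 513.  -117.6   26. ]]
shift cm [-0.37  4.14  7.77] turn 0.1985843332808912 tooly yaw 95.0
```

Outline sizes match the nominal ones, so the pose estimates are good. Bay targets: block → bay 4 (right end), narrow → bay 3, tail → bay 2, round → bay 1. Next I'll work out the shifts for the chain.

```bash
python3 - <<'E'
from h import *
o=robot.get_obs();y=R.from_quat(o["ee_rot"]).as_matrix()[:,1];yaw=np.degrees(np.arctan2(y[1],y[0]))
pose=np.r_[o["tcp_pos"],yaw]
L=[("narrow",454.5,24,51,98),("bay3",658.7,-66.6,52,85),("block",453.3,105.5,51,98),("bay4",651.5,-149.6,52,85),("tail",461.5,-65.3,51,94),("bay2",665.8,17.3,52,85),("round",469,-144,51,89),("bay1",673,100.7,52,85)]
for n,*t in L:
    t=np.array(t,float);a=np.radians(pose[3]);ty=np.array([np.cos(a),np.sin(a),0]);tz=np.array([0,0,-1]);tx=np.cross(ty,tz)
    d=t[:3]-pose[:3];print(n,np.round([d@tx/10,d@ty/10,d@tz/10],2),"turn",round(pose[3]-t[3],1));pose=t
E
```

```text
narrow [-0.32  4.15 20.66] turn -3.0
bay3 [-18.96 -11.81  -0.1 ] turn 13.0
block [21.96 15.35  0.1 ] turn -13.0
bay4 [-16.08 -28.02  -0.1 ] turn 13.0
tail [19.66  6.74  0.1 ] turn -9.0
bay2 [-20.96   6.81  -0.1 ] turn 9.0
round [ 18.2  -17.78   0.1 ] turn -4.0
bay1 [-19.97  24.82  -0.1 ] turn 4.0
```

Call:
play_rows(
  moves=[
    [-0.3,4.1,3,-3],
    [-0.3,4.1,7,-3],
    [-0.3,4.1,11,-3],
    [-0.3,4.1,14,-3],
    [-0.3,4.1,16,-3],
    [-0.3,4.1,18,-3],
    [-0.3,4.1,19,-3],
    [-0.3,4.1,20,-3],
    [-0.3,4.1,20.6,-3],
    [-0.3,4.1,20.6,-3],
    [-0.3,4.1,20.6,-3],
  ],
  hand=0.5,
)

```text
t: 3.05
tcp_pos: [454.5, 22.0, 52.2]
ee_rot: [-0.069, 0.998, 0.0, 0.0]
contact_force: [-0.2, 0.5, 0.9]
gripper_width: 0.501
gripper_force: 0.0
```

Call:
play_rows(
  moves=[
    [0,0,0,0],
    [0,0,0,0],
    [0,0,0,0],
    [0,0,0,0],
    [0,0,0,0],
    [0,0,0,0],
    [0,0,0,0],
    [0,0,0,0],
  ],
  hand=0,
  squeeze=20,
)

```text
t: 3.85
tcp_pos: [454.3, 22.1, 51.9]
ee_rot: [-0.069, 0.998, 0.0, 0.0]
contact_force: [-0.3, 1.6, 5.6]
gripper_width: 0.182
gripper_force: 20.0
```

Call:
play_rows(
  moves=[
    [0,0,-2,0],
    [0,0,-5,0],
    [0,0,-8,0],
    [-1,-0.6,-9,1],
    [-4,-2.5,-9,3],
    [-8,-5,-9,6],
    [-12,-7.5,-9,9],
    [-15,-9.5,-9,11],
    [-18,-11,-9,13],
    [-19,-11.7,-8,13],
    [-19,-11.7,-6,13],
    [-19,-11.7,-4,13],
    [-19,-11.7,-2.5,13],
    [-19,-11.7,-1.5,13],
    [-19,-11.7,-0.8,13],
    [-19,-11.7,-0.3,13],
    [-19,-11.7,0,13],
    [-19,-11.7,0,13],
    [-19,-11.7,0,13],
  ],
)

```text
t: 5.75
tcp_pos: [658.8, -68.1, 52.3]
ee_rot: [0.045, 0.999, -0.0, 0.001]
contact_force: [-0.3, 0.1, -1.0]
gripper_width: 0.176
gripper_force: 20.0
```

Call:
play_rows(
  moves=[
    [0,0,0,0],
    [0,0,0,0],
    [0,0,0,0],
    [0,0,0,0],
    [0,0,-1,0],
    [0,0,-3,0],
    [0,0,-6,0],
    [0,0,-9,0],
  ],
  hand=0.4,
)

```text
t: 6.55
tcp_pos: [658.2, -68.1, 143.2]
ee_rot: [0.045, 0.999, -0.0, -0.0]
contact_force: [1.1, 0.5, 0.2]
gripper_width: 0.398
gripper_force: 0.0
```

Call:
play_rows(
  moves=[
    [2,1.5,0,-1],
    [6,4.2,0,-3],
    [10,7,0,-6],
    [14,10,0,-9],
    [18,12.7,0,-12],
    [21,14.8,0,-13],
    [22,15.4,1,-13],
    [22,15.4,3,-13],
    [22,15.4,5,-13],
    [22,15.4,7,-13],
    [22,15.4,8,-13],
    [22,15.4,8.6,-13],
    [22,15.4,9.1,-13],
    [22,15.4,9.1,-13],
    [22,15.4,9.1,-13],
  ],
  hand=0.7,
)

```text
t: 8.05
tcp_pos: [453.4, 105.1, 51.2]
ee_rot: [-0.068, 0.998, 0.0, 0.0]
contact_force: [-0.6, -0.2, -0.6]
gripper_width: 0.698
gripper_force: 0.0
```

Call:
play_rows(
  moves=[
    [0,0,0,0],
    [0,0,0,0],
    [0,0,0,0],
    [0,0,0,0],
    [0,0,0,0],
    [0,0,0,0],
    [0,0,0,0],
    [0,0,0,0],
  ],
  hand=0,
  squeeze=25,
)

```text
t: 8.85
tcp_pos: [453.2, 105.2, 50.9]
ee_rot: [-0.069, 0.998, 0.0, 0.0]
contact_force: [-1.2, 0.5, 5.2]
gripper_width: 0.386
gripper_force: 25.0
```

```bash
python3 - <<'E'
from h import *
cv2.imwrite("pics/top1.png",cv2.resize(imaging.read_camera("top")[90:265,225:435,::-1],None,fx=3.4,fy=3.4,interpolation=cv2.INTER_CUBIC))
print(project(imaging.camera_model("top"),[[658.7,-66.6,26]]))
E
```

```text
[[350.90168057 129.69107163]]
```

View pics/top1.png

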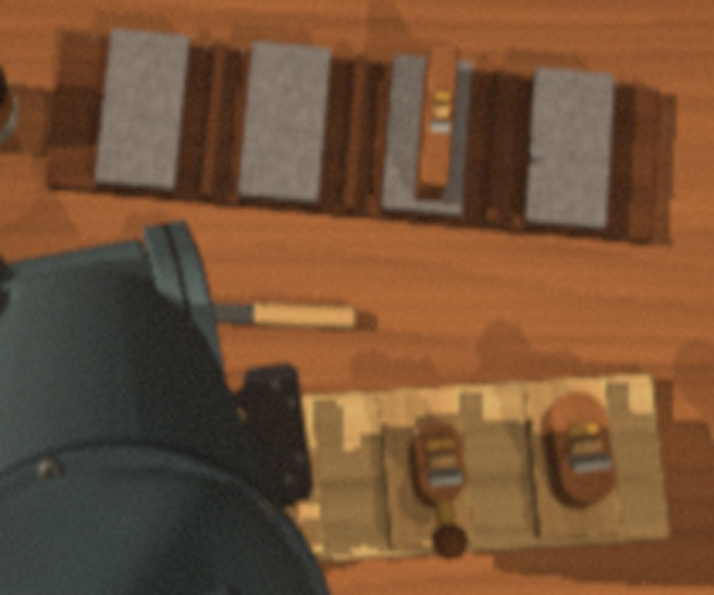

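Narrow stands upright in bay 3, top centre around crop (439,120). I'll check its offset and work out the block's shift.

```bash
python3 - <<'E'
from h import *
m=imaging.camera_model("top")
print(world(m,np.array([[439,120],[443,45],[433,195],[455,120],[424,120]])/3.4+[225,90],62).round(1))
togo([651.5,-149.6,52],85)
E
```

```text
[[655.1 -68.2  62. ]
 [700.  -71.2  62. ]
 [611.  -64.2  62. ]
 [655.2 -77.3  62. ]
 [655.  -59.7  62. ]]
shift cm [-16.17 -27.95  -0.11] turn 12.861555425965577 tooly yaw 97.9
```

Call:
play_rows(
  moves=[
    [0,0,-2,0],
    [0,0,-5,0],
    [0,0,-8,0],
    [-1,-2,-9,1],
    [-3,-5,-9,3],
    [-5,-9,-9,5],
    [-7.5,-13,-9,7],
    [-10,-17,-9,9],
    [-12.5,-21,-9,11],
    [-14.5,-25,-9,13],
    [-16,-27.5,-9,13],
    [-16.1,-28,-8,13],
    [-16.1,-28,-6,13],
    [-16.1,-28,-4,13],
    [-16.1,-28,-2,13],
    [-16.1,-28,-1,13],
    [-16.1,-28,-0.4,13],
    [-16.1,-28,-0.1,13],
    [-16.1,-28,-0.1,13],
    [-16.1,-28,-0.1,13],
  ],
)

```text
t: 10.9
tcp_pos: [651.3, -150.4, 52.5]
ee_rot: [0.045, 0.999, -0.0, 0.001]
contact_force: [0.2, 0.3, -2.6]
gripper_width: 0.381
gripper_force: 25.0
```

Call:
play_rows(
  moves=[
    [0,0,0.1,0],
    [0,0,0.1,0],
  ],
)

```text
t: 11.1
tcp_pos: [651.1, -150.3, 51.1]
ee_rot: [0.045, 0.999, -0.0, 0.0]
contact_force: [0.3, 0.2, -2.6]
gripper_width: 0.382
gripper_force: 25.0
```

Call:
play_rows(
  moves=[
    [0,0,0,0],
    [0,0,0,0],
    [0,0,0,0],
    [0,0,0,0],
    [0,0,-1,0],
    [0,0,-3,0],
    [0,0,-6,0],
    [0,0,-9,0],
  ],
  hand=0.55,
)

```text
t: 11.9
tcp_pos: [650.6, -150.3, 142.2]
ee_rot: [0.045, 0.999, -0.0, -0.0]
contact_force: [0.6, 0.9, 0.1]
gripper_width: 0.546
gripper_force: 0.0
```

Call:
play_rows(
  moves=[
    [2,0.7,0,-1],
    [6,2,0,-3],
    [10,3.4,0,-5],
    [14,4.8,0,-7],
    [17,5.8,0,-9],
    [19,6.5,0,-9],
    [19.7,6.8,1,-9],
    [19.7,6.8,3,-9],
    [19.7,6.8,5,-9],
    [19.7,6.8,7,-9],
    [19.7,6.8,8,-9],
    [19.7,6.8,8.7,-9],
    [19.7,6.8,9.1,-9],
    [19.7,6.8,9.1,-9],
    [19.7,6.8,9.1,-9],
  ],
  hand=0.5,
)

```text
t: 13.4
tcp_pos: [461.1, -64.9, 50.2]
ee_rot: [-0.034, 0.999, -0.0, 0.0]
contact_force: [0.4, 0.2, -0.2]
gripper_width: 0.502
gripper_force: 0.0
```

Call:
play_rows(
  moves=[
    [0,0,0,0],
    [0,0,0,0],
    [0,0,0,0],
    [0,0,0,0],
    [0,0,0,0],
    [0,0,0,0],
    [0,0,0,0],
    [0,0,0,0],
  ],
  hand=0,
  squeeze=20,
)

```text
t: 14.2
tcp_pos: [460.9, -64.9, 50.0]
ee_rot: [-0.034, 0.999, -0.0, 0.0]
contact_force: [-0.7, -0.4, 6.2]
gripper_width: 0.292
gripper_force: 19.8
```

```bash
python3 - <<'E'
from h import *
togo([665.8,17.3,52],85)
E
```

```text
shift cm [-20.99   6.83  -0.19] turn 8.8475909089683 tooly yaw 93.8
```

Call:
play_rows(
  moves=[
    [0,0,-2,0],
    [0,0,-5,0],
    [0,0,-8,0],
    [-2,0.7,-9,1],
    [-5,1.7,-9,3],
    [-9,3,-9,5],
    [-13,4.3,-9,7],
    [-17,5.6,-9,9],
    [-20,6.5,-9,9],
    [-21,6.8,-8,9],
    [-21,6.8,-6,9],
    [-21,6.8,-4,9],
    [-21,6.8,-2,9],
    [-21,6.8,-1,9],
    [-21,6.8,-0.4,9],
    [-21,6.8,-0.1,9],
    [-21,6.8,0,9],
    [-21,6.8,0,9],
    [-21,6.8,0,9],
  ],
)

```text
t: 16.1
tcp_pos: [666.1, 17.2, 50.4]
ee_rot: [0.045, 0.999, 0.0, 0.001]
contact_force: [0.4, 0.1, -1.0]
gripper_width: 0.294
gripper_force: 19.8
```

Call:
play_rows(
  moves=[
    [0,0,0,0],
    [0,0,0,0],
    [0,0,0,0],
    [0,0,0,0],
    [0,0,-1,0],
    [0,0,-3,0],
    [0,0,-6,0],
    [0,0,-9,0],
  ],
  hand=0.45,
)

```text
t: 16.9
tcp_pos: [665.4, 17.0, 141.1]
ee_rot: [0.045, 0.999, -0.0, -0.0]
contact_force: [0.2, -0.0, 0.4]
gripper_width: 0.444
gripper_force: 0.0
```

Call:
play_rows(
  moves=[
    [2,-2,0,-1],
    [5,-5,0,-2],
    [8,-8,0,-3],
    [11,-11,0,-4],
    [14,-14,0,-4],
    [17,-16.7,0,-4],
    [18.2,-17.8,0,-4],
    [18.2,-17.8,1,-4],
    [18.2,-17.8,3,-4],
    [18.2,-17.8,5,-4],
    [18.2,-17.8,7,-4],
    [18.2,-17.8,8,-4],
    [18.2,-17.8,8.6,-4],
    [18.2,-17.8,9,-4],
    [18.2,-17.8,9,-4],
    [18.2,-17.8,9,-4],
  ],
  hand=0.6,
)

```text
t: 18.5
tcp_pos: [468.9, -143.9, 50.2]
ee_rot: [0.01, 1.0, -0.0, 0.0]
contact_force: [-0.3, 0.4, -0.7]
gripper_width: 0.6
gripper_force: 0.0
```

Call:
play_rows(
  moves=[
    [0,0,0,0],
    [0,0,0,0],
    [0,0,0,0],
    [0,0,0,0],
    [0,0,0,0],
    [0,0,0,0],
    [0,0,0,0],
    [0,0,0,0],
  ],
  hand=0,
  squeeze=20,
)

```text
t: 19.3
tcp_pos: [468.7, -143.9, 50.0]
ee_rot: [0.01, 1.0, -0.0, 0.0]
contact_force: [-0.0, 0.1, 6.1]
gripper_width: 0.362
gripper_force: 18.6
```

```bash
python3 - <<'E'
from h import *
togo([673,100.7,52],85)
E
```

```text
shift cm [-19.94  24.86  -0.19] turn 3.8654215392886897 tooly yaw 88.9
```

Call:
play_rows(
  moves=[
    [0,0,-2,0],
    [0,0,-5,0],
    [0,0,-8,0],
    [-1.5,2,-9,1],
    [-4,5,-9,2],
    [-7,9,-9,3],
    [-10,12.5,-9,4],
    [-13,16,-9,4],
    [-16,20,-9,4],
    [-18.5,23,-9,4],
    [-20,24.9,-8.5,4],
    [-20,24.9,-6.5,4],
    [-20,24.9,-4,4],
    [-20,24.9,-2,4],
    [-20,24.9,-1,4],
    [-20,24.9,-0.4,4],
    [-20,24.9,-0.1,4],
    [-20,24.9,0,4],
    [-20,24.9,0,4],
    [-20,24.9,0,4],
  ],
)

```text
t: 21.3
tcp_pos: [673.9, 101.1, 50.6]
ee_rot: [0.045, 0.999, 0.0, 0.001]
contact_force: [0.3, -0.9, -1.6]
gripper_width: 0.36
gripper_force: 18.4
```

Call:
play_rows(
  moves=[
    [0,0,0,0],
    [0,0,0,0],
    [0,0,0,0],
    [0,0,0,0],
    [0,0,-1,0],
    [0,0,-3,0],
    [0,0,-6,0],
    [0,0,-9,0],
    [2,0,-12,0],
    [6,0,-14,0],
    [10,0,-16,0],
    [14,0,-18,0],
    [18,0,-20,0],
    [20,0,-20,0],
    [20,0,-20,0],
    [20,0,-20,0],
  ],
  hand=0.5,
)

```text
t: 22.9
tcp_pos: [474.8, 119.1, 250.5]
ee_rot: [0.045, 0.999, 0.0, 0.001]
contact_force: [-1.0, -0.7, 0.8]
gripper_width: 0.499
gripper_force: 0.0
```

```bash
python3 - <<'E'
from h import *
cv2.imwrite("pics/top2.png",cv2.resize(imaging.read_camera("top")[60:230,200:435,::-1],None,fx=3.4,fy=3.4,interpolation=cv2.INTER_CUBIC))
E
```

```text
(no output)
```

View pics/top2.png

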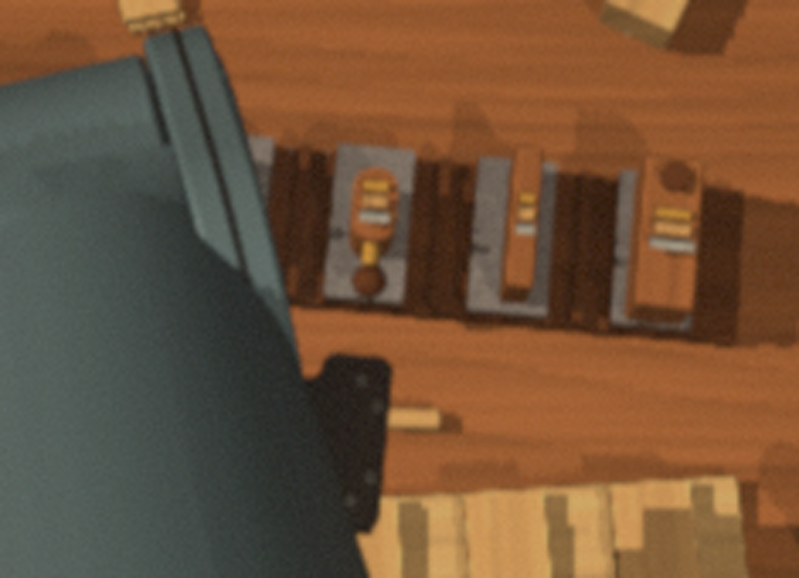

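Tail (373,210), narrow (523,222) and block (668,237) stand well in bays 2, 3 and 4, but the arm hides bay 1. I'll swing right to see it.

Call:
play_rows(
  moves=[
    [0,-3,0,0],
    [0,-7,0,0],
    [0,-11,0,0],
    [0,-15,0,0],
    [0,-19,0,0],
    [0,-23,0,0],
    [0,-27,0,0],
    [0,-30,0,0],
    [0,-30,0,0],
    [0,-30,0,0],
  ],
)

```text
t: 23.95
tcp_pos: [447.7, -180.8, 249.4]
ee_rot: [0.046, 0.999, -0.0, -0.0]
contact_force: [0.2, 0.9, 0.9]
gripper_width: 0.5
gripper_force: 0.0
```

```bash
python3 - <<'E'
from h import *
cv2.imwrite("pics/top3.png",cv2.resize(imaging.read_camera("top")[60:230,200:435,::-1],None,fx=3.4,fy=3.4,interpolation=cv2.INTER_CUBIC))
E
```

```text
(no output)
```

View pics/top3.png

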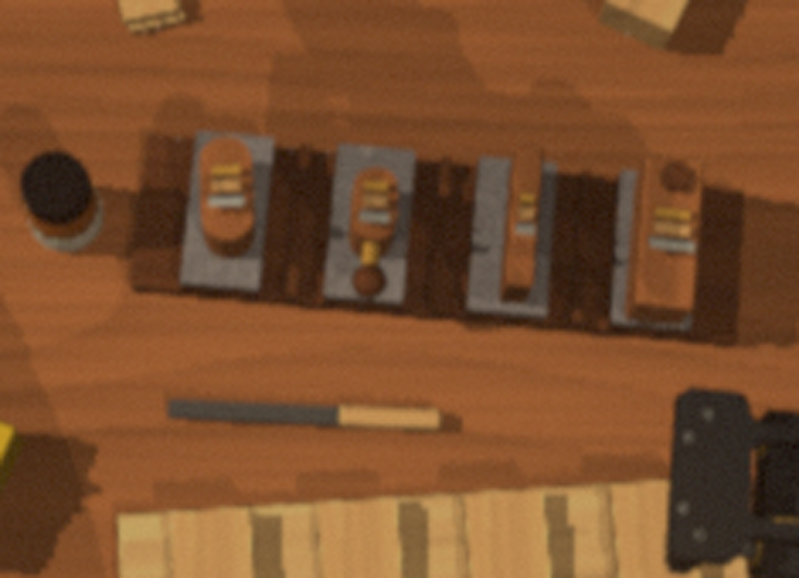

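All four stand upright in their bays: round (227,188), tail (374,210), narrow (523,222), block (667,233). The jar is upright at (57,187). Next, a check of the offsets in the rack frame.

```bash
python3 - <<'E'
from h import *
m=imaging.camera_model("top")
uv=lambda a:np.array(a)/3.4+[200,60]
b=world(m,uv([[228,210],[370,224],[512,236],[656,248]]),26);p=world(m,uv([[227,188],[374,208],[524,222],[667,233]]),62)
y=(b[0]-b[3])/np.linalg.norm(b[0]-b[3]);x=np.array([y[1],-y[0],0]);c=b.mean(0)
print(b.round(1));print(np.c_[(p-c)@x,(p-c)@y].round(1))
E
```

```text
[[ 673.6  100.7   26. ]
 [ 665.8   17.3   26. ]
 [ 659.3  -66.    26. ]
 [ 652.8 -150.3   26. ]]
[[   0.4  125.1]
 [  -3.7   41.1]
 [  -4.1  -44.1]
 [  -3.1 -125.1]]
```

Every plane is within 5 mm of its bay's centre, so I'm handing in.

```bash
python3 -c "
from cell import sign_off
print(sign_off())"
```

```text
the job is handed in; nothing more can be done
None
```

All four planes stand upright in the mirrored bays, within about 5 mm of the bay centres in the last top view; they are released, the jar still stands beside the rack, and the job was handed in at about 24 s (the sign-off returned no verdict).

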